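# Turn the swivel hook to its stop and hang the loupe

### The job

Turn the swivel hook on the stand round to the front, gently, until the flat tail at its side leans on the sprung stop, so that it stays resting there under light pressure when let go; never press the stop hard, its setting is delicate. Then hang the loupe on the hook by the opening under its grip tab, leaving the hook still leaning on the stop, and do not shift the other things on the desk.

Things in the scene. Friction and masses are not known exactly. Their poses are not given: they have to be found in the camera images.
- stand: Fixed metal hook stand: dark base plate 115 x 125 mm, 10 mm thick, and a round column 16 mm thick (22 mm at its collar, 32 mm at its foot) up to the swivel hub. Origin on the desk on the column's axis; x points to the stand's back, y to its left, z up. Its front (-x) faces roughly towards the robot.
- swivel: Swivel hook, turns about the column's vertical axis. Origin on the axis, 150 mm above the desk, level with the peg's centre line; z up. Peg: 6 mm round, level, along its -x. Hub 23 mm wide, from 12 mm below to 15 mm above the origin. Angle from the stand's x to its x, counter-clockwise from above: -2.1 to -1.1 rad at the start (peg to the stand's left). Turn it counter-clockwise.
- hook_seat (a point): Middle of the peg's hanging place, on its centre line 38 mm from the swivel axis; axes as the swivel's. The pivot has steady friction of 0.15 N m (about 3.6 N when pushed 42 mm from the axis): the hook stays where it is left and does not coast.
- peg_end (a point): Centre of the rounded upturned end of the peg: 64 mm from the swivel axis and 8 mm above the peg's centre line (its top 11 mm above it). The straight part of the peg ends 60 mm from the axis.
- tail_end (a point): End of the flat tail at right angles to the peg, 58 mm from the swivel axis; the tail is 6 mm wide and 12 mm high, along the swivel's -y. Turning counter-clockwise, the tail meets the stop's plunger at a swivel angle somewhere between -0.25 and +0.25 rad to the stand (peg to the stand's front).
- stop: Stop bracket, aluminium upright 18 x 12 mm, fixed to the base plate, rising to 160 mm above the desk; origin at its foot, 46 mm behind and 48 mm to the right of the column's axis, 10 mm above the desk; its x points to the stand's right, its y to the stand's back. It and what it carries must never be pressed by the tail with more than 12 N; up to about 3 N stays held by the pivot's friction once the hook is let go.
- sleeve_clamp (a point): Centre of the clamp on the bracket, 150 mm above the desk. It holds a 13 mm steel sleeve along the stand's x, with a 9 mm round-ended brass plunger pointing to the stand's front, which the tail presses 48 mm from the axis. The plunger is sprung at 3 N per mm, 7 mm travel. The sleeve is set anywhere within 22 mm along that line; this is not measured and has to be felt.
- loupe: Loose stand loupe, about 90 g, 82 mm tall, upright on the desk. Dark round body 37 mm wide, 36 mm tall; on it an aluminium bail 30 mm wide (y) with two legs 5 mm thick, 8 mm deep (x), 20 mm apart inside, and a grip tab on top. Origin at the centre of its underside, z up; one looks through the bail's opening along x.
- loupe_grip (a point): Middle of the loupe's grip tab, 71 mm above its underside; axes as the loupe's. The tab is 30 mm wide (y), 10 mm thick (x) and reaches from 60 to 82 mm above the underside.
- loupe_eye (a point): Point in the bail's opening, 56 mm above the loupe's underside, where the peg's centre line lies once the loupe hangs; axes as the loupe's. The opening reaches from 36 mm up to a 90 degree V roof, apex at 60 mm, flanks down to 51 mm at the legs. The peg with its upturned end passes when its centre line is 40 to 45 mm above the underside.
- mouse: black computer mouse, 112x62x40 mm; bystander, origin at the centre of its underside
- timer: small white bench timer, 41x68x50 mm; bystander, origin at the centre of its underside
- mount_bottle: small brown bottle, 27 mm wide, 62 mm tall; bystander, origin at the centre of its underside
- dish: round clear lidded dish, 62 mm wide, 14 mm tall; bystander, origin at the centre of its underside
- coverslip_box: small square box, 30x30x16 mm; bystander, origin at the centre of its underside
- tweezers: steel tweezers lying flat, 124x12x8 mm; bystander, origin at the centre of the underside
Mind the look-alikes: they are no part of the job. Leave any blue or yellow look-alike of the loupe alone.

How it is judged (in metres and radians):
On the way:
1. the swivel hook rests on the sprung stop by itself, let go: more than 1 N on the stop, the hook not touched (contact force between swivel and stop above 1 N and contact force between swivel and the arm below 0.1 N and contact force between swivel and the fingers below 0.1 N), for 0.2 s.
At the end, for the whole second after the job is handed in: The loupe hangs still on the peg of the swivel hook between the hub and the upturned end: the peg's centre line is within 5 mm, sideways and in height, of its place in the V of the bail, and the loupe is upright within 0.2 rad. The hook's tail still leans on the sprung stop with more than 0.7 N (contact force between swivel and stop above 0.7 N and x of loupe_eye in the frame of swivel between -0.06 and -0.012 m and y of loupe_eye in the frame of swivel between -0.005 and 0.005 m and z of loupe_eye in the frame of swivel between -0.005 and 0.005 m and angle between loupe's own z axis and vertical below 0.2 rad and linear speed of loupe below 0.03 m/s); the robot touches nothing.
It fails at once if the stop is pressed with more than 12 N (contact force between swivel and stop above 12 N).
It fails at once if a bystander (mouse, timer, bottle, dish, coverslip box, tweezers) is moved more than 20 mm (distance of any of mouse, timer, mount_bottle, dish, coverslip_box, tweezers from where it was at the start of the episode above 0.02 m).
It also fails if it takes over 72 s, if anything falls off the work surface, if the arm or the gripper's body presses on something with over 40 N, if the wrist force passes 120 N, or if a joint passes its speed limit or range.

### The arm

A 6-joint arm with a two-finger parallel gripper is mounted at the origin on a cart in front of the work surface, level with it; the furniture and walls round the work are solid. World frame = base frame: x ahead of the robot, y to its left, z up, the work surface at z = 0. Lengths are in mm, angles in rad, forces in N, time in s.
With the tool pointing down it reaches from about 325 to 1000 mm from the base axis. Payload 5.1 kg.
Tool frame: the origin (TCP) lies where the fingers leave the gripper's body, on its centre line; the fingertips stand 73 mm ahead of it and the grasp point (between the pads) lies 54 mm ahead of it; x points along the fingers, y is the direction in which the jaws open and shut, and the axes are right-handed (so a half turn about x gives the same grasp; the last joint's range is limited). The gripper opens to 85 mm and grips with 20 to 120 N. Pads are 22 mm wide; open, the fingers measure 114 mm over their backs; the gripper's body (76 mm by 85 mm) begins 54 mm behind the grasp point. The pads swing forward as they close: fully open they stand 13 mm farther back than shut.
Start: joints at [1.244, 0.124, 1.65, -0, 1.367, -0.083], TCP at [156.927, 630.761, 303.922] pointing down, gripper open.
Joint ranges: [-2.61, 2.61], [-1.02, 2.33], [0.03, 2.71], [-1.35, 4.49], [0.32, 2.68], [-2.91, 2.91]. Speed limits (rad/s): [2.57, 2.57, 3.14, 3.14, 3.14, 3.14].

### API

Orientations are given as a unit quaternion [x, y, z, w].
In Python, from rig import get_obs, imaging, ctrl gives the robot as it stands. The module is installed in compiled form; this text tells all that it offers.
- The arm moves only by the shell command python3 -m jog 'ROWS' [OPENING] [FORCE]. ROWS is JSON, one flat list of numbers, 6 for each row, row after row: the shift along the world's x, y, z in cm, then the turn, a rotation vector about the world's x, y, z in rad. A call has exactly 10 rows; each row shifts and turns the pose as measured when the row begins; what a row does not reach is not made up. A row lasts 1/12 s, in which the tool goes at most 41.7 mm and 7.16 degrees, less where a joint would pass 70% of its speed; a pose out of reach is approached as far as the arm can. A call with a gripper value outside its range is refused whole. OPENING is the opening, from 0 (shut) to 1 (fully open), set as the call begins (- or left out, the last holds). The fingers move at their own pace and stop on an object; FORCE is the grip in N (left out, the last holds). Time passes only in rows, so rows that do not move let the fingers close, or fill a call up. It gives the time, the measured TCP pose, the force and the opening at its end, in the units of the state.
- get_obs(): the state, without advancing time (a new reading comes with each control period).
- imaging.read_camera(name): name is "side" or "top"; returns the picture (400x640x3 uint8, red, green, blue); there is no depth.
- imaging.camera_params(name): a dict with "intrinsics" (3x3 intrinsics, pixels), "dist" ([k1, k2, p1, p2, k3] as OpenCV has them; the pictures are not rectified), "rvec" (rotation vector, rad) and "tvec" (3), from world to camera coordinates, as OpenCV has them. Camera axes: x right, y down, z forward; pixel columns grow to the right and rows downward; lengths in mm; the calibration is good to about 2 mm. A picture is of the moment at which its call begins. camera_params takes no time and is no camera call.
- ctrl.close_job(): hands the job in, once; it reports no verdict.
The state is a dict: "clock": time; "q": joint angles; "joint_vel": joint speeds; "joint_torque": joint torques, N m; "tool_pos": TCP position; "ee_rot": TCP orientation; "force": force on the tool from outside, world axes, zero at the start; "moment": the same for the moment, N m; "opening": finger opening in mm.
Only numpy, scipy, OpenCV 4.12 (cv2) and the standard library are available. Lean on these libraries where they do the work, as an engineer would, in place of code of your own. Each camera call takes 0.05 s, during which the arm holds its last target.

## Working session

There is one attempt and no reset: what is moved stays moved. The work goes in short steps, Python scripts to look and compute and a shell command to move; the robot and the scene stay as the last step left them, time stands still between calls to the robot, and variables do not carry over. Pictures are saved under pics/ and viewed, and the job is handed in when it is done.

```bash
mkdir -p pics
cat > h.py <<'E'
import numpy as np, cv2
from rig import get_obs, imaging, ctrl
def cam(n):
    p=imaging.camera_params(n); return np.array(p["intrinsics"],float),np.array(p["dist"],float),np.array(p["rvec"],float),np.array(p["tvec"],float)
def proj(n,P):
    K,d,r,t=cam(n); return cv2.projectPoints(np.array(P,float).reshape(-1,1,3),r,t,K,d)[0].reshape(-1,2)
def ray(n,uv):
    K,d,r,t=cam(n); R=cv2.Rodrigues(r)[0]
    u=cv2.undistortPoints(np.array([[uv]],float),K,d)[0,0]
    o=-R.T@t.ravel(); v=R.T@np.array([u[0],u[1],1]); return o,v/np.linalg.norm(v)
def onz(n,uv,z):
    o,v=ray(n,uv); return o+v*(z-o[2])/v[2]
def tri(a,b):
    o1,v1=ray("top",a); o2,v2=ray("side",b)
    A=np.stack([v1,-v2],1); s=np.linalg.lstsq(A,o2-o1,rcond=None)[0]
    p,q=o1+s[0]*v1,o2+s[1]*v2; return (p+q)/2,np.linalg.norm(p-q)
def snap(n,name,crop=None,f=1):
    im=imaging.read_camera(n)[:,:,::-1].copy(); cv2.imwrite(f"raw_{n}.png",im)
    save(im,name,crop,f)
def save(im,name,crop=None,f=1):
    if crop: x0,y0,x1,y1=crop; im=im[y0:y1,x0:x1]
    im=cv2.resize(im,None,fx=f,fy=f,interpolation=cv2.INTER_CUBIC); cv2.imwrite(f"pics/{name}.png",im)
E
python3 - <<'E'
from h import *
snap("top","t0");snap("side","s0")
for n in("top","side"):
    o,v=ray(n,(320,200)); print(n,o,v)
o=get_obs();print(o["clock"],o["tool_pos"],o["ee_rot"],o["force"],o["opening"])
E
```

```text
top [ 274.12587529  -43.25517212 1336.69153847] [ 0.22035716 -0.0096037  -0.97537197]
side [ -72.58606976 -955.51210915  623.22878845] [ 0.49540161  0.75053175 -0.43735493]
0.1 [156.79489818 630.37136302 302.76931452] [ 0.08531072  0.70199925 -0.08664664  0.70172039] [ 0.44492191 -0.18474675 -0.76478161] 85.55534252132595
```

View pics/t0.png

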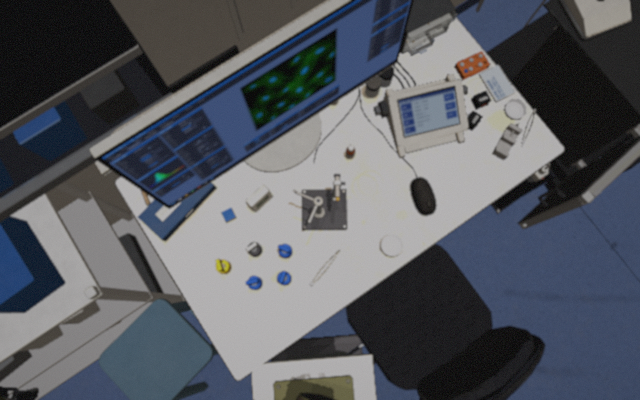

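View pics/s0.png

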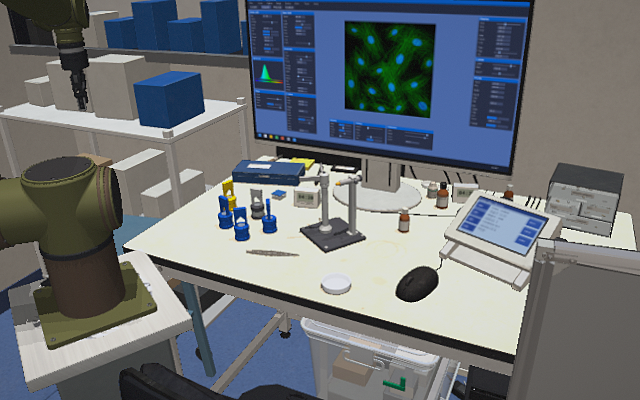

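Run:
```python
from h import *
t=cv2.imread("raw_top.png");s=cv2.imread("raw_side.png")
save(t,"t1",(200,160,360,300),5);save(s,"s1",(200,150,380,270),4.4)
save(t,"t2",(290,170,360,235),9);save(s,"s2",(290,160,370,255),6.2)
print(proj("top",[[0,0,0],[500,0,0],[500,300,0]]),proj("side",[[0,0,0],[500,0,0],[500,300,0]]))
```

```text
[[315.58271782 420.080059  ]
 [301.81539322 228.3299221 ]
 [193.57938385 236.79822845]] [[ 93.07241796 302.47021063]
 [301.30092345 230.34248574]
 [246.45763203 189.90714166]]
```

View pics/t1.png

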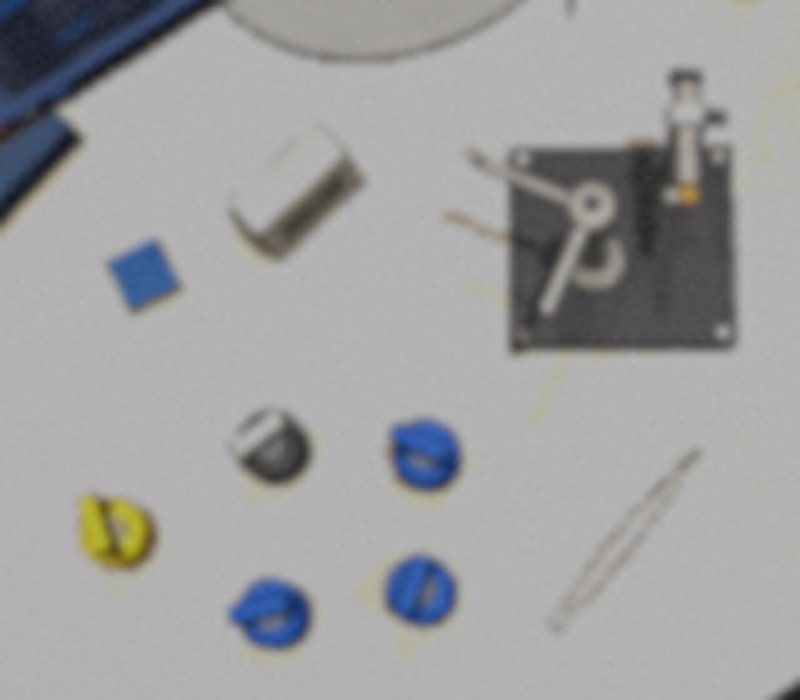

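View pics/s1.png

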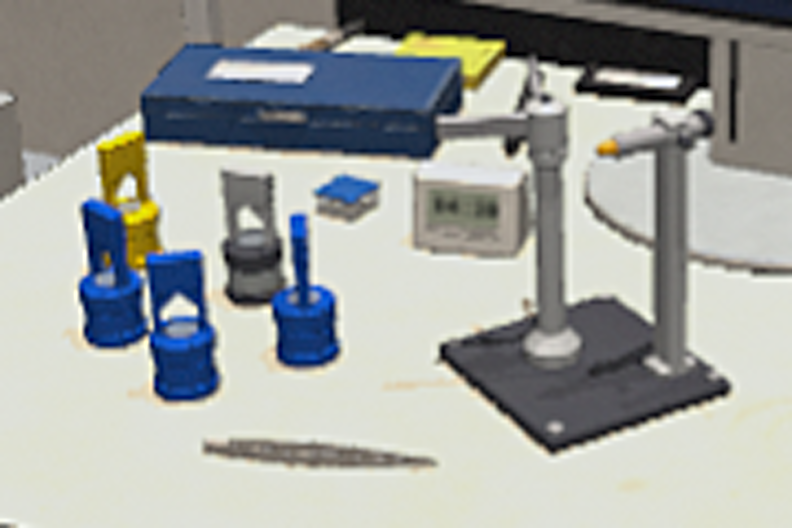

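View pics/t2.png

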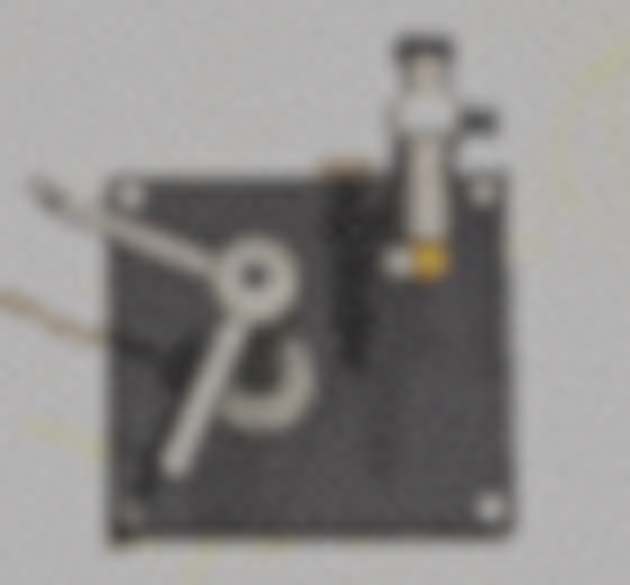

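View pics/s2.png

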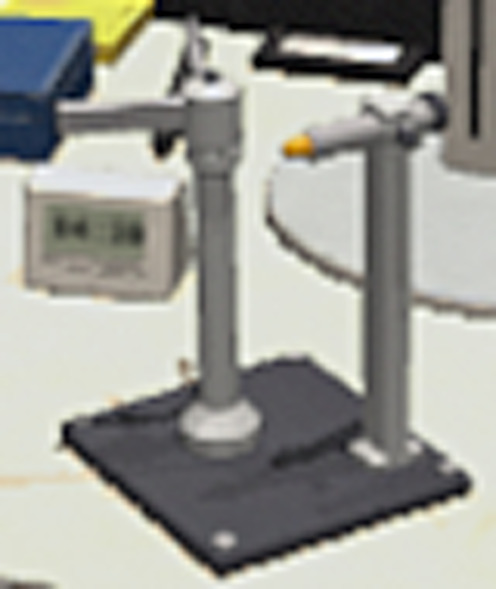

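Run:
```python
from h import *
t=cv2.imread("raw_top.png");s=cv2.imread("raw_side.png")
save(t,"t3",(235,230,275,265),15);save(s,"s3",(240,180,275,225),12)
T=lambda u,v:(290+u/9,170+v/9)
S=lambda u,v:(290+u/6.2,160+v/6.2)
print("hub tri",tri(T(255,278),S(215,88)),onz("top",T(255,278),165),onz("side",S(215,88),165))
print("peg end",onz("top",T(38,190),158)); print("tail end",onz("top",T(175,470),156))
for c in((115,182),(502,180),(512,535),(115,540)): print(onz("top",T(*c),10))
print("plunger",onz("top",T(430,270),152),tri(T(430,272),S(290,147)))
print("sleeve/clamp",onz("top",T(425,110),157),onz("top",T(424,60),155),onz("top",T(428,235),157))
```

```text
hub tri (array([538.98984247, -50.83296746, 157.90460487]), np.float64(1.0383148175970025)) [536.93130803 -50.53959108 165.        ] [530.23307132 -64.67884565 165.        ]
peg end [568.04338959   7.12183052 158.        ]
tail end [487.27260033 -24.74903597 156.        ]
[605.5936977 -10.5489169  10.       ]
[ 596.67053765 -130.31289935   10.        ]
[ 485.38701189 -123.43019594   10.        ]
[493.47112183  -2.6313446   10.        ]
plunger [538.26076196 -98.91748837 152.        ] (array([538.35692173, -99.17507871, 151.19954418]), np.float64(1.0776293617038508))
sleeve/clamp [ 582.51104857 -101.19156044  157.        ] [ 597.37349154 -102.24009561  155.        ] [547.02733261 -98.97913127 157.        ]
```

View pics/t3.png

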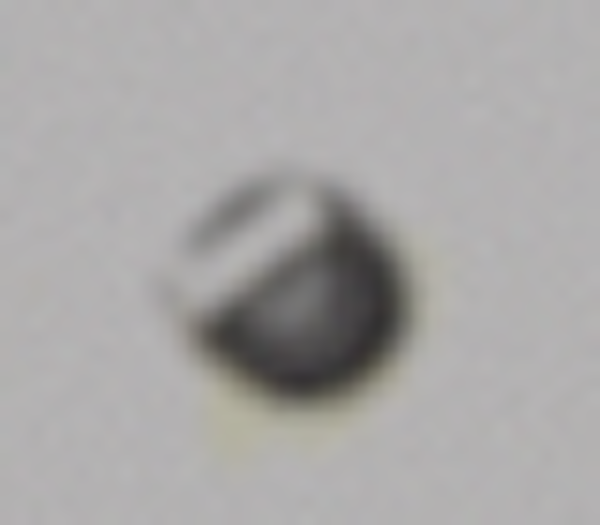

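View pics/s3.png

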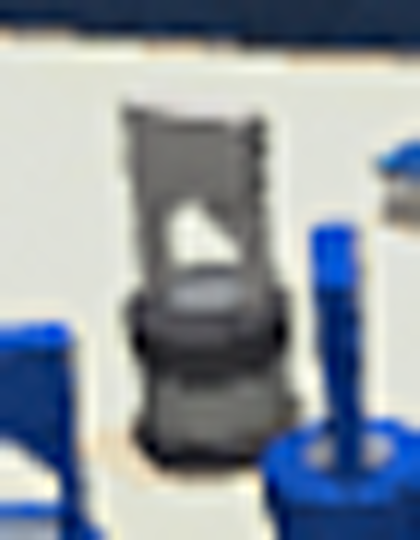

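```bash
python3 -m jog '[2,-3.5,0,0,0,0.01,2,-3.5,0,0,0,0.01,2,-3.5,0,0,0,0.01,2,-3.5,0,0,0,0.01,2,-3.5,0,0,0,0.01,2,-3.5,0,0,0,0.01,2,-3.5,0,0,0,0.01,2,-3.5,0,0,0,0.01,2,-3.5,0,0,0,0.01,2,-3.5,0,0,0,0.01]' 0 40
python3 - <<'E'
from h import *
L=lambda u,v:(235+u/15,230+v/15)
a,b=onz("top",L(183,285),82),onz("top",L(318,212),82)
print("tab ends",a,b,(a+b)/2,np.arctan2(*(a-b)[[1,0]]))
print("body px",proj("top",[[*(a+b)[:2]/2,82],[*(a+b)[:2]/2,0],[*(a+b)[:2]/2,36]]),"want body ctr",L(300,295))
print("side",proj("side",[[*(a+b)[:2]/2,82],[*(a+b)[:2]/2,0],[*(a+b)[:2]/2,60]]),a, proj("side",[a,b]))
E
```

```text
clock: 0.93
tool_pos: [354.8, 270.3, 294.7]
ee_rot: [0.04, 0.707, -0.047, 0.704]
force: [0.8, 0.8, -0.1]
opening: 0.4
tab ends [443.48922703 141.45361694  82.        ] [454.26325325 117.66117252  82.        ] [448.87624014 129.55739473  82.        ] 1.9960044541831534
body px [[251.70398586 246.56452522]
 [256.01645902 250.37327535]
 [254.18826216 248.75873362]] want body ctr (255.0, 249.66666666666666)
side [[255.89629903 188.16607427]
 [258.39452997 216.6236777 ]
 [256.57657778 195.94927669]] [443.48922703 141.45361694  82.        ] [[251.86816486 187.16326176]
 [259.96511656 189.17890185]]
```

```bash
python3 -m jog '[2,-3.4,0,0,0,0.01,2,-3.4,0,0,0,0.01,2,-3.4,0,0,0,0.01,2,-3.4,0,0,0,0.01,2,-3.4,0,0,0,0.01,2,-3.4,0,0,0,0,2,-3.4,0,0,0,0,2,-3.4,0,0,0,0,0,0,-1.5,0,0,0,0,0,-1.5,0,0,0]'
python3 - <<'E'
from h import *
o=get_obs();print(o["tool_pos"],o["ee_rot"],o["force"])
snap("top","t4",(270,150,370,240),8)
snap("side","s4",(270,100,380,250),4)
E
```

```text
clock: 1.77
tool_pos: [520.8, -25.4, 264.7]
ee_rot: [0.025, 0.706, -0.033, 0.707]
force: [-1.5, 0.2, -0.9]
opening: 0.2
[520.75990465 -25.35161257 264.73256235] [ 0.0246941   0.705789   -0.03267329  0.70723726] [-1.47932792  0.16718153 -0.94885527]
```

View pics/t4.png

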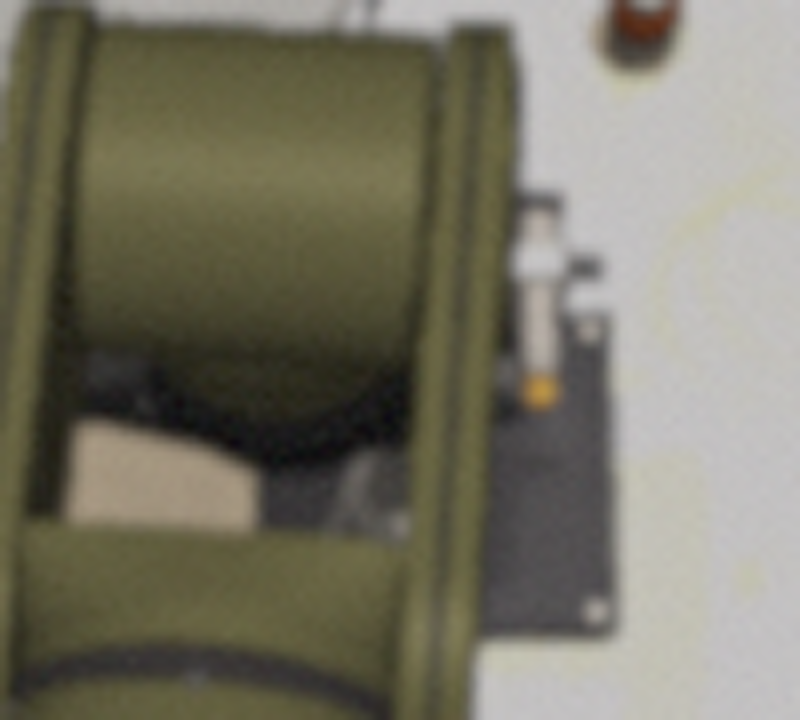

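View pics/s4.png

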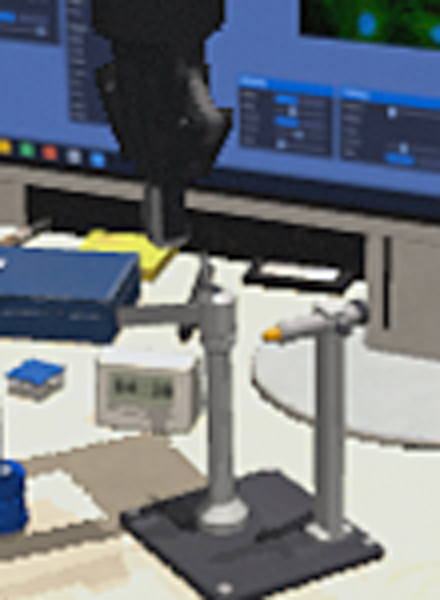

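```bash
python3 -m jog '[-0.4,1.1,0,0,0,0,-0.4,1.1,0,0,0,0,0,0,-1.2,0,0,0,0,0,-1.2,0,0,0,0,0,-1.2,0,0,0,0,0,-1.0,0,0,0,0,0,0,0,0,0,0,0,0,0,0,0,0,0,0,0,0,0,0,0,0,0,0,0]'
python3 - <<'E'
from h import *
o=get_obs();print(o["tool_pos"],o["ee_rot"],o["force"])
snap("side","s5",(270,100,380,250),4)
A=np.array([537,-50.7]);th=1.50
def h(phi):
    d=phi-th; return 11*abs(np.cos(d))+14.5*abs(np.sin(d))
for phi in np.arange(2.65,4.7,0.2):
    u=np.array([np.cos(phi),np.sin(phi)]);t=np.array([-u[1],u[0]])
    d=phi-th
    # corner of box furthest along t
    ey=np.array([np.cos(th),np.sin(th)]);ez=np.array([np.sin(th),-np.cos(th)])
    c=14.5*np.sign(ey@t)*ey*(abs(ey@t)>.12)+11*np.sign(ez@t)*ez
    ctr=A+42*u+3*t*-1-c
    ctr=ctr
    print(round(phi,2),ctr.round(1), "r center",((ctr-A)@u).round(1))
E
```

```text
clock: 2.7
tool_pos: [508.4, 3.9, 212.3]
ee_rot: [0.022, 0.708, -0.03, 0.705]
force: [-0.3, -0.1, -0.1]
opening: -0.1
[508.44988778   3.89407905 212.28954593] [ 0.02230977  0.70799602 -0.02954739  0.70524525] [-0.33763346 -0.06503615 -0.12457702]
2.65 [513.4 -14.5] r center 37.9
2.85 [509.6 -22.1] r center 34.4
3.05 [507.4 -30.2] r center 31.3
3.25 [485. -37.] r center 50.2
3.45 [486.1 -45.3] r center 46.9
3.65 [488.9 -53.3] r center 43.3
3.85 [493.2 -60.5] r center 39.6
4.05 [498.9 -66.7] r center 36.1
4.25 [505.6 -71.7] r center 32.8
4.45 [513.3 -75.2] r center 29.9
4.65 [520.4 -91.7] r center 41.9
```

View pics/s5.png

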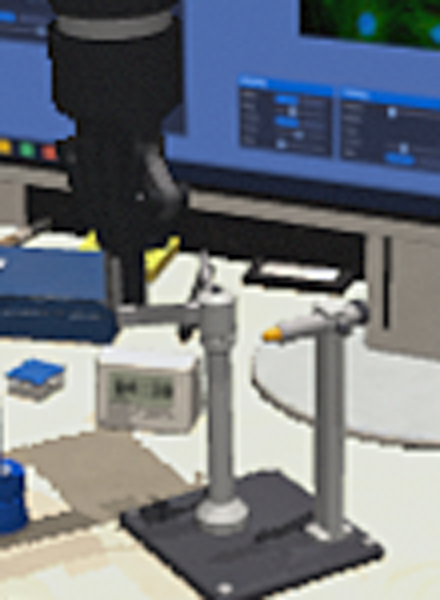

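```bash
python3 -m jog '[0.1,-0.7,0,0,0,0,0.1,-0.7,0,0,0,0,-0.5,-0.6,0,0,0,0,-0.5,-0.6,0,0,0,0,-0.4,-0.7,0,0,0,0,-0.4,-0.7,0,0,0,0,0,-0.8,0,0,0,0,0,0,0,0,0,0,0,0,0,0,0,0,0,0,0,0,0,0]'
python3 - <<'E'
from h import *
o=get_obs();print(o["tool_pos"],o["force"],o["moment"])
snap("side","s6",(270,100,380,250),4)
E
```

```text
clock: 3.58
tool_pos: [494.2, -48.2, 216.6]
ee_rot: [0.027, 0.703, -0.028, 0.71]
force: [-0.1, -0.3, 0.9]
opening: -0.1
[494.21746423 -48.23895349 216.62340883] [-0.14122275 -0.27718231  0.94567184] [-0.04467124  0.04371121  0.00012747]
```

View pics/s6.png

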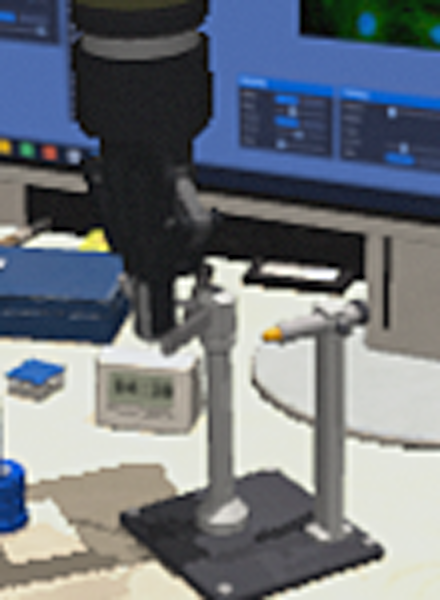

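```bash
python3 -m jog '[-0.1,-0.6,0,0,0,0,0,-0.6,0,0,0,0,0.3,-0.6,0,0,0,0,0.3,-0.6,0,0,0,0,0.4,-0.6,0,0,0,0,0.2,-0.3,0,0,0,0,0,0,0,0,0,0,0,0,0,0,0,0,0,0,0,0,0,0,0,0,0,0,0,0]'
python3 - <<'E'
from h import *
o=get_obs();print(o["tool_pos"],o["force"],o["moment"])
snap("side","s7",(270,100,380,250),4)
snap("top","t7",(270,150,370,240),8)
E
```

```text
clock: 4.47
tool_pos: [504.4, -80.6, 215.0]
ee_rot: [0.029, 0.706, -0.024, 0.707]
force: [-1.0, 2.8, -0.3]
opening: -0.3
[504.40133799 -80.56921989 214.95825347] [-0.95261257  2.82290887 -0.29327297] [0.34781146 0.21581811 0.04341912]
```

View pics/s7.png

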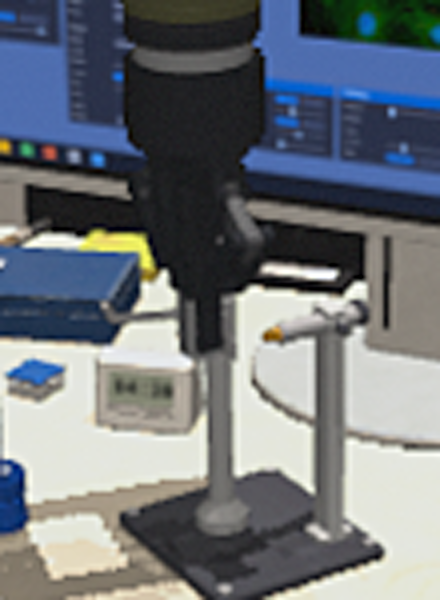

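View pics/t7.png

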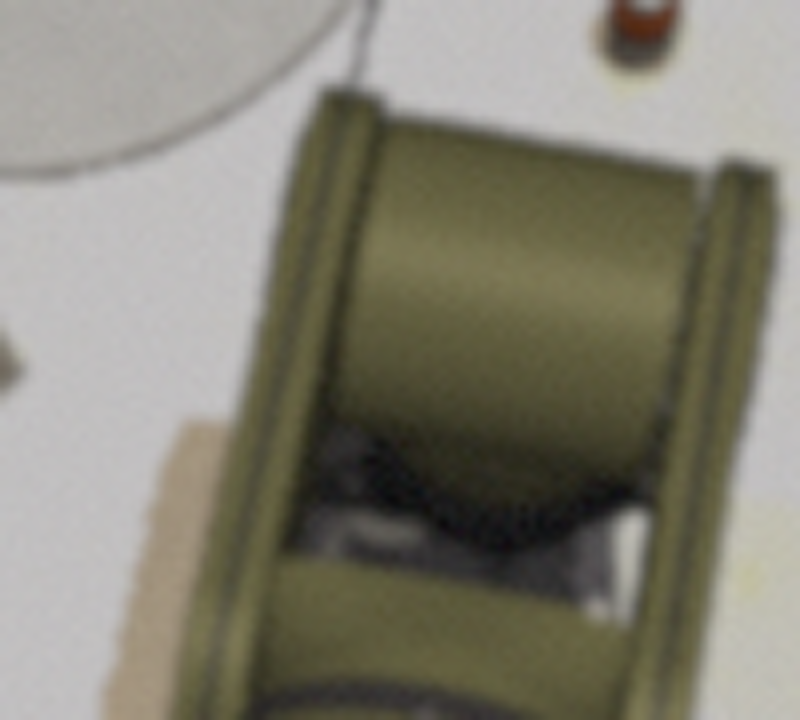

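Run:
```python
from h import *
p=onz("side",(270+107/4,100+309/4),158);print(p, np.arctan2(p[1]+50.7,p[0]-537)+np.pi/2)
A=np.array([537,-50.7])
for phi in(3.5,3.7,3.9,4.1,4.3,4.5):
    a=phi-np.pi/2; e=A+64*np.array([np.cos(a),np.sin(a)]);f=A+58*np.array([np.cos(phi),np.sin(phi)])
    q=proj("side",[[*e,160],[*f,150]]);print(phi,((q-[270,100])*4).round(0).tolist())
```

```text
[478.7664783  -26.59564521 158.        ] 4.3199355774604555
3.5 [[126.0, 272.0], [156.0, 346.0]]
3.7 [[115.0, 280.0], [174.0, 349.0]]
3.9 [[107.0, 288.0], [193.0, 352.0]]
4.1 [[104.0, 296.0], [214.0, 352.0]]
4.3 [[105.0, 305.0], [235.0, 351.0]]
4.5 [[110.0, 314.0], [255.0, 348.0]]
```

```bash
python3 -m jog '[0.2,-0.2,0,0,0,0,0.2,-0.1,0,0,0,0,0.2,-0.1,0,0,0,0,0.2,-0.1,0,0,0,0,0,0,0,0,0,0,0,0,0,0,0,0,0,0,0,0,0,0,0,0,0,0,0,0,0,0,0,0,0,0,0,0,0,0,0,0]'
python3 - <<'E'
from h import *
o=get_obs();print(o["tool_pos"],o["force"],o["moment"],o["ee_rot"])
snap("side","s8",(290,140,370,210),8)
E
```

```text
clock: 5.4
tool_pos: [512.4, -85.3, 214.6]
ee_rot: [0.029, 0.707, -0.024, 0.706]
force: [-2.1, 2.5, 0.6]
opening: 0.1
[512.38341276 -85.29362198 214.63435554] [-2.06018938  2.50370379  0.59902646] [0.42002827 0.32209203 0.00253833] [ 0.02917851  0.70671721 -0.023829    0.70649245]
```

View pics/s8.png

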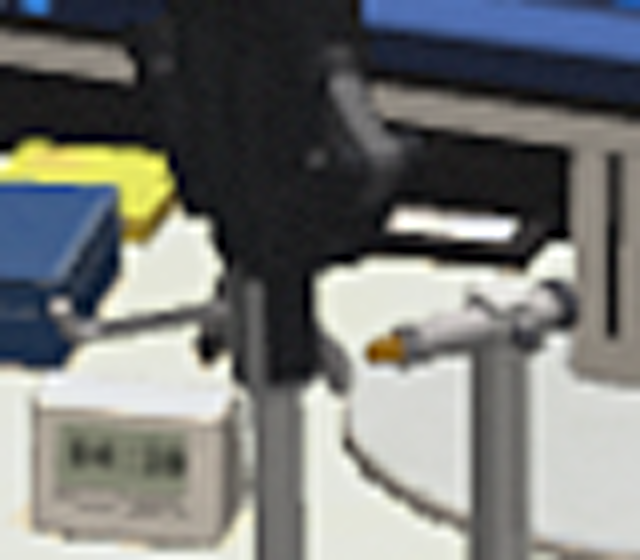

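```bash
python3 -m jog '[0.1,-0.05,0,0,0,0,0.1,-0.05,0,0,0,0,0.1,-0.05,0,0,0,0,0.1,-0.05,0,0,0,0,0,0,0,0,0,0,0,0,0,0,0,0,0,0,0,0,0,0,0,0,0,0,0,0,0,0,0,0,0,0,0,0,0,0,0,0]'
python3 - <<'E'
from h import *
o=get_obs();print(o["tool_pos"],o["force"],o["moment"],o["ee_rot"])
snap("side","s9",(290,140,370,210),8)
E
```

```text
clock: 6.28
tool_pos: [516.3, -87.4, 214.3]
ee_rot: [0.029, 0.707, -0.024, 0.706]
force: [-2.1, 3.5, 0.8]
opening: 0.5
[516.33997138 -87.42568926 214.28843758] [-2.12085216  3.48259553  0.79743306] [0.40405825 0.33174581 0.02512201] [ 0.02926631  0.70726392 -0.02374633  0.70594429]
```

View pics/s9.png

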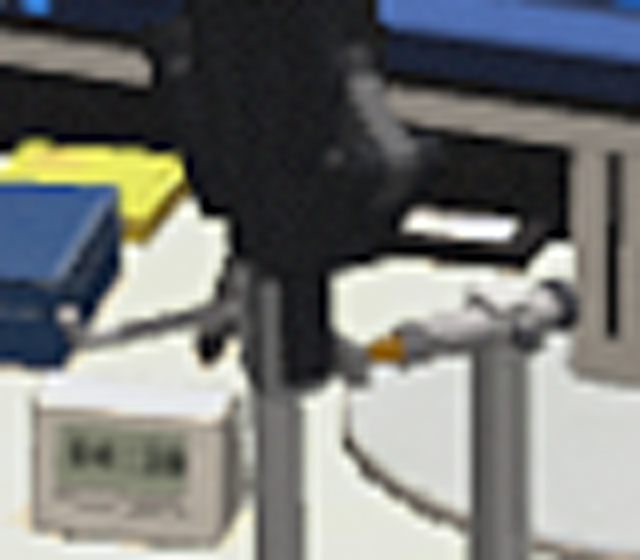

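```bash
python3 -m jog '[0.06,0,0,0,0,0,0.06,0,0,0,0,0,0,0,0,0,0,0,0,0,0,0,0,0,0,0,0,0,0,0,0,0,0,0,0,0,0,0,0,0,0,0,0,0,0,0,0,0,0,0,0,0,0,0,0,0,0,0,0,0]'
python3 - <<'E'
from h import *
o=get_obs();print(o["tool_pos"],o["force"],o["moment"])
snap("side","s10",(290,140,370,210),8)
E
```

```text
clock: 7.17
tool_pos: [517.5, -87.6, 214.3]
ee_rot: [0.029, 0.707, -0.024, 0.706]
force: [-3.2, 2.4, 1.1]
opening: -0.2
[517.50539869 -87.5879206  214.27848173] [-3.16870565  2.37876122  1.13771929] [0.3538648  0.39506565 0.01277554]
```

View pics/s10.png

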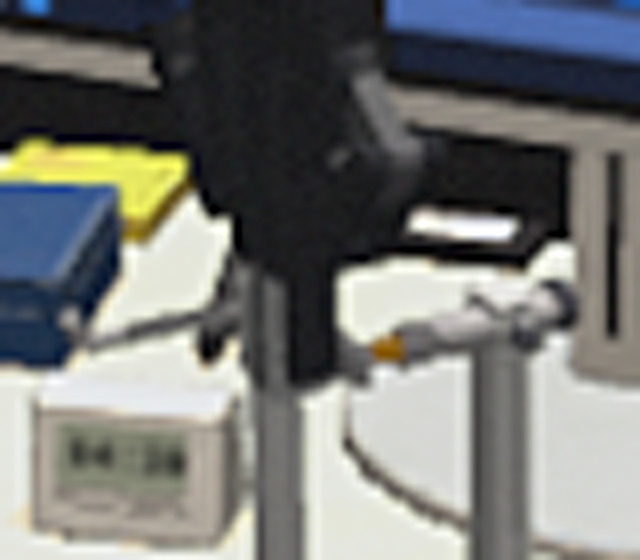

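```bash
python3 -m jog '[0.06,0,0,0,0,0,0.06,0,0,0,0,0,0,0,0,0,0,0,0,0,0,0,0,0,0,0,0,0,0,0,0,0,0,0,0,0,0,0,0,0,0,0,0,0,0,0,0,0,0,0,0,0,0,0,0,0,0,0,0,0]'
```

```text
clock: 8.05
tool_pos: [518.7, -87.8, 214.3]
ee_rot: [0.029, 0.708, -0.024, 0.706]
force: [-3.6, 1.9, 1.0]
opening: 0.2
```

```bash
python3 -m jog '[0.06,0,0,0,0,0,0.05,0,0,0,0,0,0,0,0,0,0,0,0,0,0,0,0,0,0,0,0,0,0,0,0,0,0,0,0,0,0,0,0,0,0,0,0,0,0,0,0,0,0,0,0,0,0,0,0,0,0,0,0,0]'
python3 - <<'E'
from h import *
o=get_obs();print(o["tool_pos"],o["force"],o["moment"])
snap("side","s11",(290,140,370,210),8)
E
```

```text
clock: 8.88
tool_pos: [519.7, -87.9, 214.2]
ee_rot: [0.029, 0.708, -0.024, 0.705]
force: [-1.9, 2.3, 0.2]
opening: -0.1
[519.69858856 -87.85880408 214.23824867] [-1.8718482   2.32512088  0.20825604] [0.33545168 0.51411295 0.02012126]
```

View pics/s11.png

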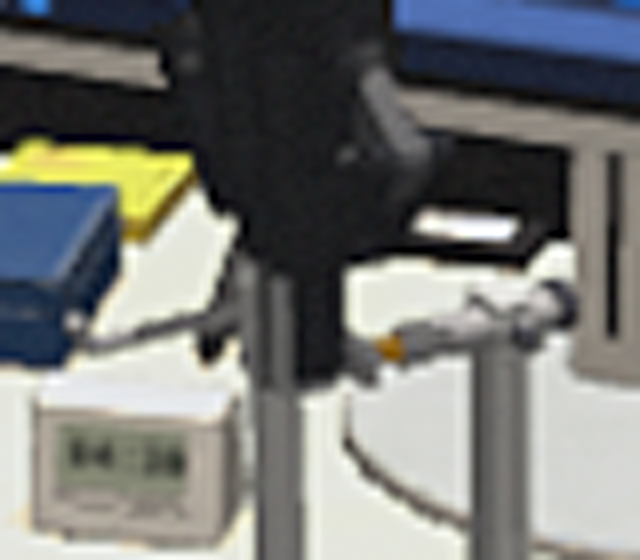

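```bash
cat > avg.py <<'E'
from h import *
F=[];M=[]
for i in range(6):
    im=imaging.read_camera("side")
    o=get_obs();F.append(o["force"]);M.append(o["moment"])
F=np.array(F);M=np.array(M)
print(np.array(o["tool_pos"]).round(2),"F",F.mean(0).round(2),F.std(0).round(2),"M",M.mean(0).round(3),M.std(0).round(3))
E
python3 avg.py
python3 -m jog '[0.06,0,0,0,0,0,0.05,0,0,0,0,0,0,0,0,0,0,0,0,0,0,0,0,0,0,0,0,0,0,0,0,0,0,0,0,0,0,0,0,0,0,0,0,0,0,0,0,0,0,0,0,0,0,0,0,0,0,0,0,0]'
python3 avg.py
```

```text
[519.7  -87.9  214.29] F [-3.04  2.24  1.14] [0.32 0.56 0.2 ] M [0.328 0.528 0.012] [0.026 0.034 0.039]
clock: 10.07
tool_pos: [520.3, -87.9, 214.3]
ee_rot: [0.029, 0.709, -0.024, 0.704]
force: [-3.9, 2.8, 2.2]
opening: 0.4
[520.26 -87.96 214.28] F [-3.32  2.17  1.18] [0.56 0.15 0.33] M [ 0.335  0.562 -0.002] [0.028 0.034 0.023]
```

```bash
python3 -m jog '[0.06,0,0,0,0,0,0.04,0,0,0,0,0,0,0,0,0,0,0,0,0,0,0,0,0,0,0,0,0,0,0,0,0,0,0,0,0,0,0,0,0,0,0,0,0,0,0,0,0,0,0,0,0,0,0,0,0,0,0,0,0]'
python3 avg.py
```

```text
clock: 11.2
tool_pos: [520.6, -88.0, 214.3]
ee_rot: [0.029, 0.71, -0.024, 0.703]
force: [-3.3, 0.9, 0.8]
opening: -0.1
[520.61 -87.98 214.31] F [-3.85  2.08  1.35] [0.25 0.39 0.5 ] M [0.336 0.595 0.041] [0.029 0.025 0.035]
```

```bash
python3 -m jog '[0,0,0,0,0,0,0,0,0,0,0,0,0,0,0,0,0,0,0,0,0,0,0,0,0,0,0,0,0,0,0,0,0,0,0,0,0,0,0,0,0,0,0.02,0,0,0,-0.003,0,0.02,0,0,0,-0.003,0,0.02,0,0,0,-0.003,0]'
python3 avg.py
python3 - <<'E'
from h import *
snap("side","s12",(290,140,370,210),8)
print(get_obs()["ee_rot"])
E
```

```text
clock: 12.33
tool_pos: [520.3, -88.0, 214.2]
ee_rot: [0.029, 0.708, -0.024, 0.705]
force: [-5.4, 2.5, 2.1]
opening: -0.1
[520.27 -87.96 214.22] F [-5.42  1.87  2.64] [0.63 0.41 0.4 ] M [0.34  0.88  0.008] [0.026 0.02  0.021]
[ 0.02855811  0.70774427 -0.02399739  0.70548324]
```

View pics/s12.png

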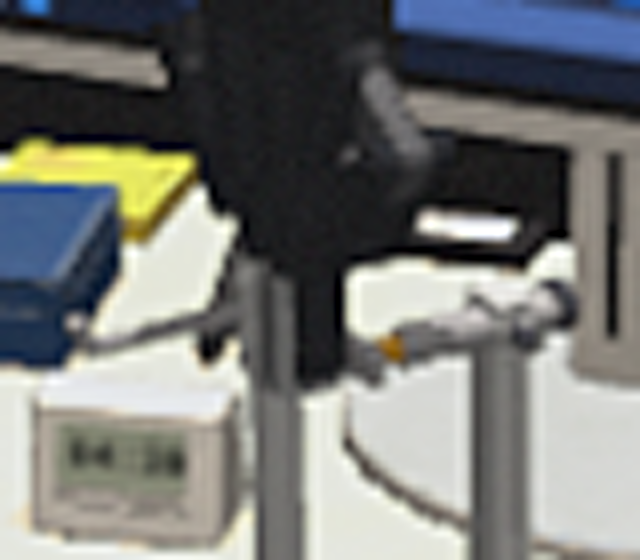

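```bash
python3 -m jog '[0,0,0,0,0,0,0,0,0,0,0,0,0,0,0,0,0,0,0,0,0,0,0,0,0,0,0,0,0,0,0,0,0,0,0,0,0,0,0,0,0,0,0.04,0,0,0,-0.003,0,0.04,0,0,0,-0.003,0,0.04,0,0,0,-0.003,0]'
python3 avg.py
```

```text
clock: 13.52
tool_pos: [520.1, -88.0, 214.1]
ee_rot: [0.029, 0.706, -0.024, 0.707]
force: [-7.3, 2.2, 4.3]
opening: -0.1
[520.13 -88.01 214.16] F [-6.49  2.16  3.31] [0.55 0.19 0.41] M [0.329 1.038 0.051] [0.016 0.032 0.034]
```

```bash
python3 -m jog '[0.04,0,0,0,0,0,0.04,0,0,0,0,0,0.04,0,0,0,0,0,0.04,0,0,0,0,0,0.04,0,0,0,0,0,0.04,0,0,0,0,0,0.04,0,0,0,0,0,0.04,0,0,0,-0.002,0,0.05,0,0,0,-0.002,0,0.05,0,0,0,-0.002,0]'
python3 avg.py
python3 - <<'E'
from h import *
snap("side","s13",(290,140,370,210),8)
print(get_obs()["ee_rot"])
E
```

```text
clock: 14.65
tool_pos: [520.6, -88.1, 214.2]
ee_rot: [0.028, 0.709, -0.023, 0.704]
force: [-6.5, 1.3, 2.8]
opening: -0.0
[520.61 -88.01 214.21] F [-6.71  2.09  3.24] [0.44 0.43 0.5 ] M [0.315 1.049 0.023] [0.032 0.025 0.016]
[ 0.02827652  0.70902681 -0.02346387  0.70422359]
```

View pics/s13.png

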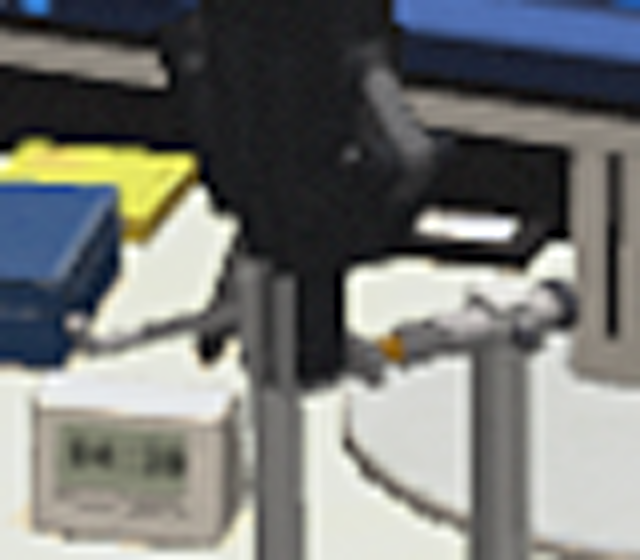

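```bash
python3 -m jog '[-1,0,0,0,0,0,-1,0,0,0,0,0,-1,0,0,0,0,0,-1,0,0,0,0,0,-1,0,0,0,0,0,0,0,1.5,0,0,0,0,0,1.5,0,0,0,0,0,1.5,0,0,0,0,1,1,0,0,0,0,2,0,0,0,0]'
python3 - <<'E'
from h import *
snap("side","s14",(280,140,380,220),8)
t=cv2.imread("raw_top.png");s=cv2.imread("raw_side.png")
snap("top","t14")
save(cv2.imread("raw_top.png"),"t14",(280,160,360,240),7)
# fit loupe pose: overlay model
E
```

```text
clock: 15.83
tool_pos: [464.9, -61.2, 271.7]
ee_rot: [0.028, 0.704, -0.028, 0.71]
force: [1.0, 0.7, -1.0]
opening: -0.2
```

View pics/s14.png

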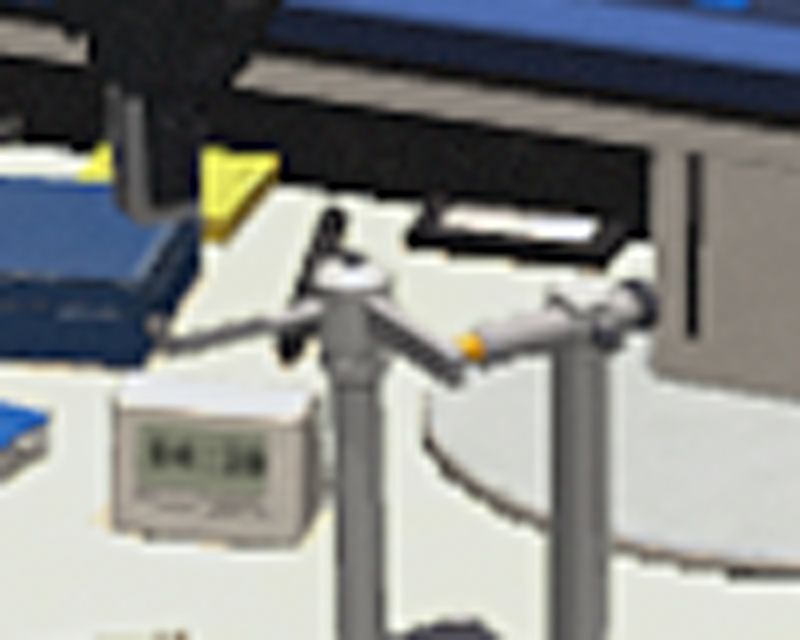

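View pics/t14.png

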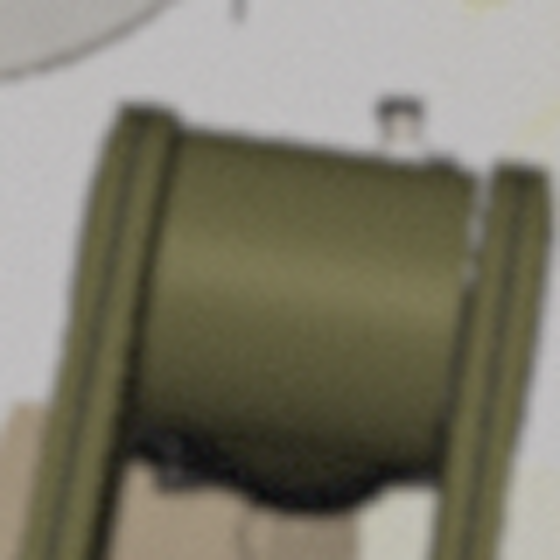

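Run:
```python
from h import *
rows=[]
for (x,y,a) in((449,129.5,2.0),(448,130,2.15),(449,129.5,1.85)):
    r=[]
    for n,f,(x0,y0,x1,y1) in(("top","t0",(240,232,272,264)),("side","s0",(238,180,278,225))):
        im=cv2.imread(f"pics/{f}.png")[y0:y1,x0:x1]; k=9 if n=="top" else 8
        im=cv2.resize(im,None,fx=k,fy=k,interpolation=cv2.INTER_CUBIC)
        ey=np.array([np.cos(a),np.sin(a)]);ex=np.array([ey[1],-ey[0]])
        for z,c in((82,(0,0,255)),(60,(0,255,0))):
            P=[[*(np.array([x,y])+i*5*ex+j*15*ey),z] for i,j in((1,1),(1,-1),(-1,-1),(-1,1))]
            q=((proj(n,P)-[x0,y0]+.5)*k).astype(int); cv2.polylines(im,[q],True,c,1)
        P=[[x+18.5*np.cos(b),y+18.5*np.sin(b),0] for b in np.arange(0,6.28,.3)]
        q=((proj(n,P)-[x0,y0]+.5)*k).astype(int); cv2.polylines(im,[q],True,(255,0,255),1)
        r.append(cv2.copyMakeBorder(im,0,360-im.shape[0],0,0,cv2.BORDER_CONSTANT))
    rows.append(np.vstack([i[:, :288] if i.shape[1]<=288 else cv2.resize(i,(288,324)) for i in r]))
im=np.hstack(rows);print(im.shape);cv2.imwrite("pics/fit.png",cv2.resize(im,None,fx=.87,fy=.87))
```

```text
(684, 864, 3)
```

View pics/fit.png

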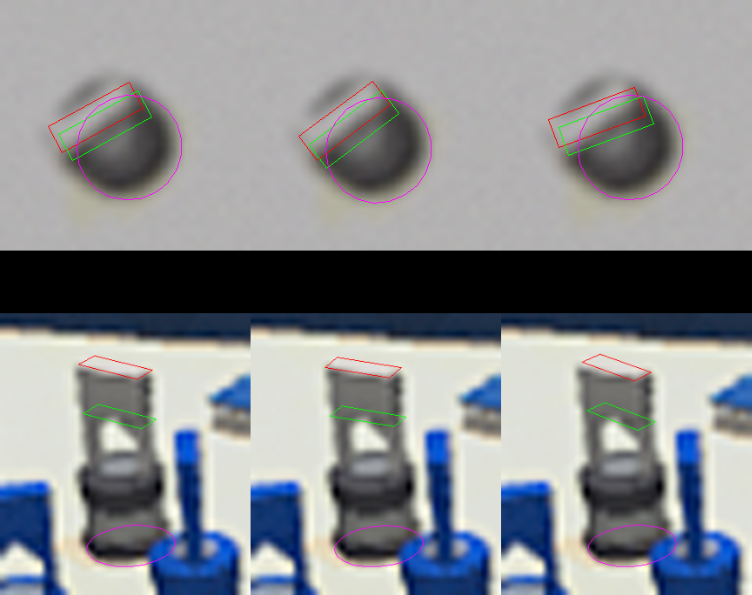

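```bash
python3 -m jog '[-0.3,2.2,0,0,0,0.1,-0.2,2.4,0,0,0,0.1,-0.2,2.4,0,0,0,0.1,-0.2,2.4,0,0,0,0.1,-0.2,2.4,0,0,0,0.1,-0.2,2.4,0,0,0,0.09,0,2.0,0,0,0,0,0,1.5,0,0,0.007,0,0,0,-1.5,0,0,0,0,0,-1.5,0,0,0]' 0.65 40
python3 - <<'E'
from h import *
from scipy.spatial.transform import Rotation as R
o=get_obs();m=R.from_quat(o["ee_rot"]).as_matrix();print(np.array(o["tool_pos"]).round(1),m[:,0].round(4),np.arctan2(m[1,1],m[0,1]),o["opening"])
snap("side","s15",(220,120,300,230),5)
snap("top","t15",(210,180,360,290),5)
E
```

```text
clock: 16.77
tool_pos: [448.1, 125.5, 239.4]
ee_rot: [-0.192, 0.678, 0.191, 0.684]
force: [-0.3, -0.0, -0.6]
opening: 55.5
[448.1 125.5 239.4] [ 0.0084  0.0022 -1.    ] 2.1191628875525557 55.46890377849704
```

View pics/s15.png

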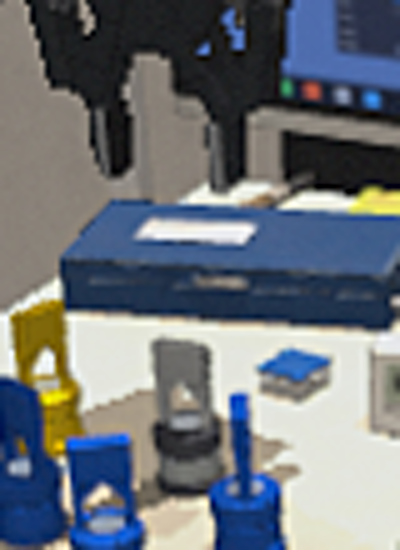

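View pics/t15.png

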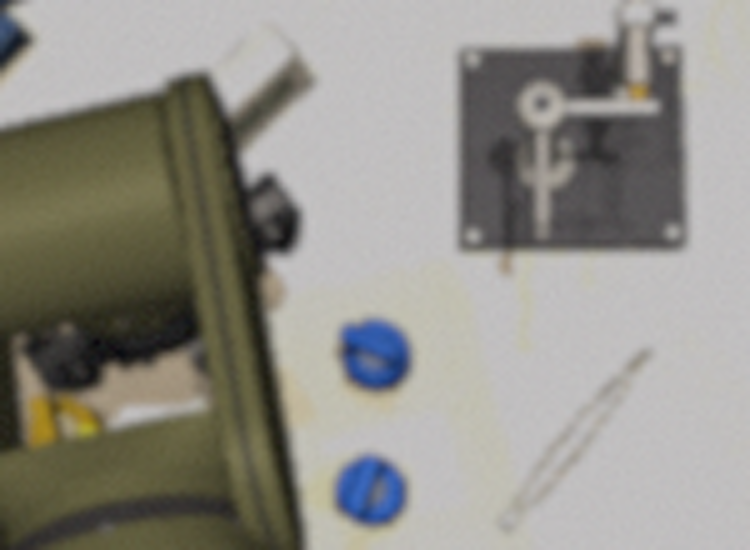

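```bash
python3 -m jog '[0.2,0.5,-1,0,0.008,-0.04,0,0,-1.5,0,0,0,0,0,-1.5,0,0,0,0,0,-1.5,0,0,0,0,0,-1.5,0,0,0,0,0,-1.5,0,0,0,0,0,-1,0,0,0,0,0,-0.5,0,0,0,0,0,0,0,0,0,0,0,0,0,0,0]'
python3 - <<'E'
from h import *
from scipy.spatial.transform import Rotation as R
o=get_obs();m=R.from_quat(o["ee_rot"]).as_matrix();print(np.array(o["tool_pos"]).round(1),m[:,0].round(4),np.arctan2(m[1,1],m[0,1]),o["opening"])
snap("side","s16",(220,120,300,230),5)
p=onz("top",(317.8,200.4),165);q=onz("top",(317.8,226),160);t=onz("top",((655.5)/5-.5+210,106.5/5-.5+180),156)
print(p,q,t,np.arctan2(*(q-p)[[1,0]]),np.linalg.norm((q-p)[:2]),np.arctan2(*(t-p)[[1,0]])-np.pi/2)
E
```

```text
clock: 17.7
tool_pos: [450.6, 127.1, 138.0]
ee_rot: [-0.176, 0.684, 0.176, 0.686]
force: [0.3, -0.1, 0.2]
opening: 55.5
[450.6 127.1 138. ] [ 2.5e-03  4.0e-04 -1.0e+00] 2.073363272181849 55.49782192799248
[538.26188551 -49.32919573 165.        ] [475.60653835 -44.43353001 160.        ] [ 534.79235674 -105.514522    156.        ] 3.063614650047773 62.846321057411146 -3.203265851896462
```

View pics/s16.png

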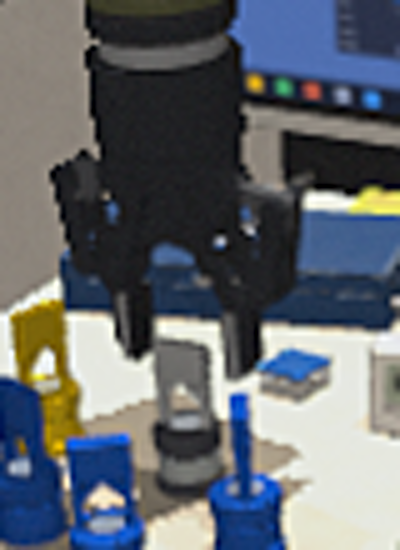

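```bash
python3 -m jog '[0,0.2,-0.7,0,0,0,0,0.1,-0.6,0,0,0,0,0,0,0,0,0,0,0,0,0,0,0,0,0,0,0,0,0,0,0,0,0,0,0,0,0,0,0,0,0,0,0,0,0,0,0,0,0,0,0,0,0,0,0,0,0,0,0]'
python3 - <<'E'
from h import *
o=get_obs();print(np.array(o["tool_pos"]).round(1))
snap("side","s17",(230,160,290,220),8)
E
```

```text
clock: 18.58
tool_pos: [452.9, 131.0, 127.6]
ee_rot: [-0.176, 0.681, 0.176, 0.688]
force: [-0.1, -0.2, -0.3]
opening: 55.5
[452.9 131.  127.6]
```

View pics/s17.png

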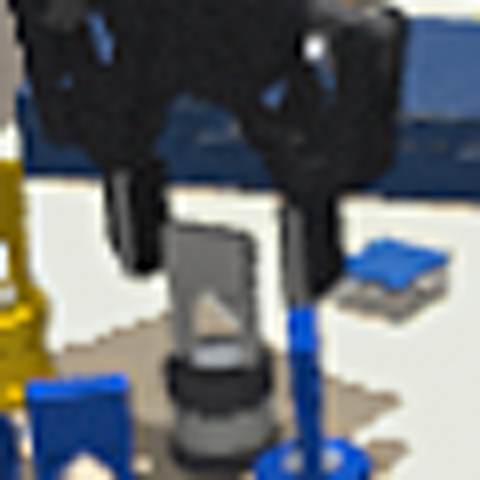

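```bash
python3 -m jog '[-0.2,0,-0.1,0,0.01,0,-0.1,0,0,0,0,0,0,0,0,0,0,0,0,0,0,0,0,0,0,0,0,0,0,0,0,0,0,0,0,0,0,0,0,0,0,0,0,0,0,0,0,0,0,0,0,0,0,0,0,0,0,0,0,0]'
python3 -m jog '[0,0,0,0,0,0,0,0,0,0,0,0,0,0,0,0,0,0,0,0,0,0,0,0,0,0,0,0,0,0,0,0,0,0,0,0,0,0,0,0,0,0,0,0,0,0,0,0,0,0,0,0,0,0,0,0,0,0,0,0]' 0 40
python3 - <<'E'
from h import *
from scipy.spatial.transform import Rotation as R
o=get_obs();m=R.from_quat(o["ee_rot"]).as_matrix();print(np.array(o["tool_pos"]).round(1),m[:,0].round(4),np.arctan2(m[1,1],m[0,1]),o["opening"])
snap("side","s18",(230,160,290,220),8)
E
```

```text
clock: 19.47
tool_pos: [449.6, 131.0, 126.5]
ee_rot: [-0.175, 0.685, 0.177, 0.684]
force: [0.1, 0.1, -0.1]
opening: 55.4
clock: 20.3
tool_pos: [449.6, 131.0, 126.6]
ee_rot: [-0.175, 0.685, 0.177, 0.684]
force: [-1.2, 0.4, 0.5]
opening: 29.1
[449.6 131.  126.6] [-0.0016  0.0015 -1.    ] 2.0736962803881607 29.119193005960625
```

View pics/s18.png

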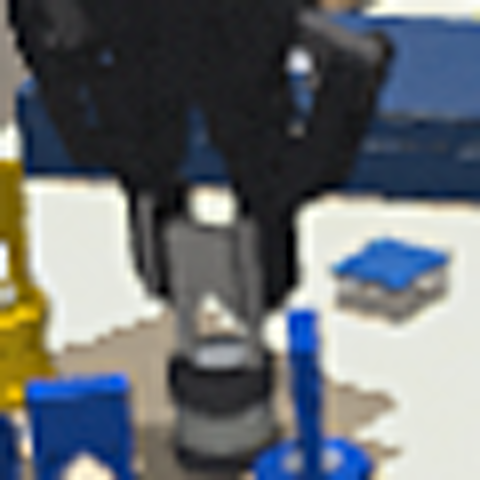

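```bash
python3 -m jog '[0,0,1,0,0,0,0,0,2,0,0,0,0,0,2.5,0,0,0,0,0,2.5,0,0,0,0,0,2,0,0,0,0,0,1,0,0,0,0,-1,0.5,0,0,-0.05,0,-1.5,0,0,0,-0.1,0,-2,0,0,0,-0.1,-0.1,-2,0,0,0,-0.1]' 0 40
python3 - <<'E'
from h import *
from scipy.spatial.transform import Rotation as R
o=get_obs();m=R.from_quat(o["ee_rot"]).as_matrix();print(np.array(o["tool_pos"]).round(1),m[:,0].round(4),np.arctan2(m[1,1],m[0,1]),o["opening"],o["force"])
snap("side","s19",(200,100,320,220),5)
E
```

```text
clock: 21.18
tool_pos: [445.3, 66.1, 249.1]
ee_rot: [-0.05, 0.706, 0.053, 0.704]
force: [0.3, -0.1, -0.7]
opening: 29.1
[445.3  66.1 249.1] [-0.0036  0.0043 -1.    ] 1.7160516167589959 29.12737791854631 [ 0.27286028 -0.14180271 -0.74802909]
```

View pics/s19.png

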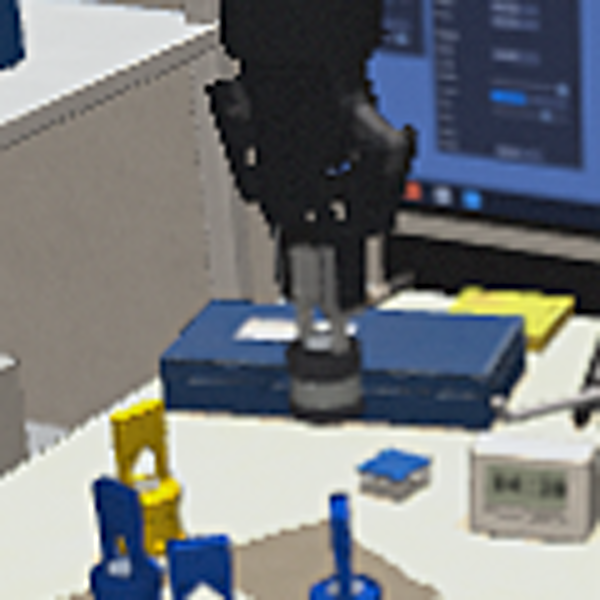

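```bash
python3 -m jog '[-0.2,-1.8,0,0,0,-0.08,-0.2,-1.8,-0.2,0,0,-0.06,-0.2,-1.8,-0.2,0,0,-0.04,-0.2,-1.7,-0.2,0,0,0,0,-1.5,-0.2,0,0,0,0,-1.0,0,0,0,0,0,-0.5,0,0,0,0,0,0,0,0,0,0,0,0,0,0,0,0,0,0,0,0,0,0]'
cat > st.py <<'E'
from h import *
from scipy.spatial.transform import Rotation as R
o=get_obs();m=R.from_quat(o["ee_rot"]).as_matrix();p=np.array(o["tool_pos"])
A=np.array([538.2,-49.4]);d=np.array([-.9976,.07]);n=np.array([-.07,-.9976])
print("TCP",p.round(1),"tilt",m[:2,0].round(4),"th",np.arctan2(m[1,1],m[0,1]).round(3),"open",round(o["opening"],1),"F",np.array(o["force"]).round(1),"M",np.array(o["moment"]).round(2),"t",o["clock"])
g=p+m[:,0]*56; e=p+m[:,0]*(126.6-56)
print("grasp d",((g[:2]-A)@d).round(1),"eye d",((e[:2]-A)@d).round(1),"lat(right+)",((e[:2]-A)@n).round(1),"eye z",e[2].round(1),"lat grasp",((g[:2]-A)@n).round(1))
E
python3 st.py
python3 - <<'E'
from h import *
snap("side","s20",(260,120,360,220),7)
snap("top","t20",(270,170,360,260),7)
E
```

```text
clock: 22.07
tool_pos: [434.6, -42.1, 239.6]
ee_rot: [0.019, 0.709, -0.016, 0.704]
force: [-0.7, -0.6, -1.0]
opening: 29.5
TCP [434.6 -42.1 239.6] tilt [-0.0067  0.0042] th 1.521 open 29.5 F [-0.7 -0.6 -1. ] M [-0.02 -0.02  0.02] t 22.0667
grasp d 104.2 eye d 104.3 lat(right+) -0.3 eye z 169.0 lat grasp -0.2
```

View pics/s20.png

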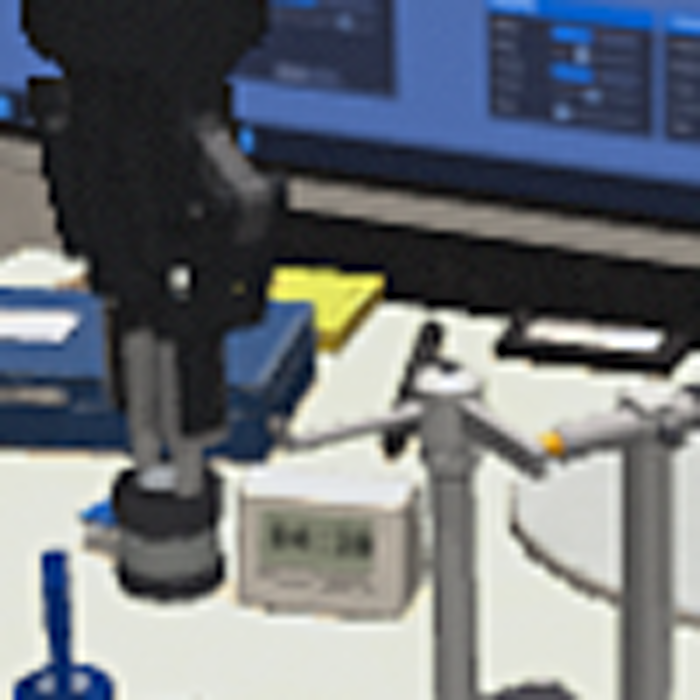

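View pics/t20.png

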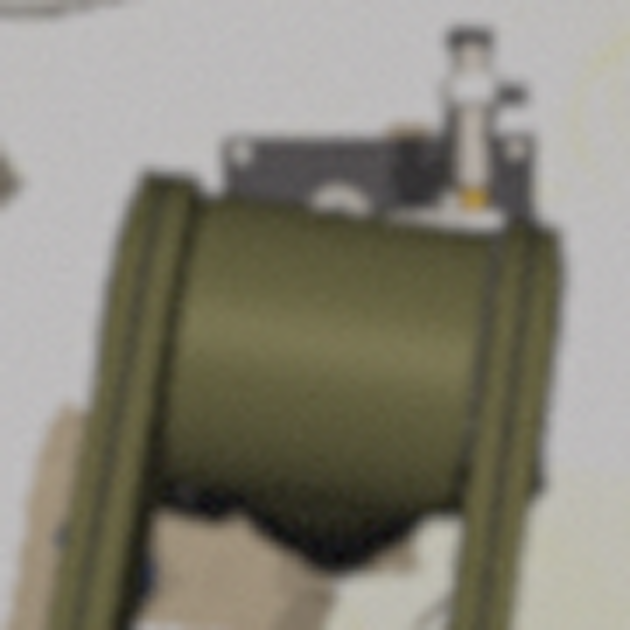

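```bash
cat > ov.py <<'E'
import sys
from h import *
from scipy.spatial.transform import Rotation as R
def overlay(name,crop,k,fresh=True):
    if fresh: im=imaging.read_camera("side")[:,:,::-1].copy(); cv2.imwrite("raw_side.png",im)
    im=cv2.imread("raw_side.png")
    x0,y0,x1,y1=crop; im=cv2.resize(im[y0:y1,x0:x1],None,fx=k,fy=k,interpolation=cv2.INTER_CUBIC)
    def line(P,c):
        q=((proj("side",P)-[x0,y0]+.5)*k-.5); cv2.polylines(im,[np.round(q).astype(int)],False,c,1)
    o=get_obs();m=R.from_quat(o["ee_rot"]).as_matrix();p=np.array(o["tool_pos"])
    b=p+m[:,0]*126.6; X,Y,Z=m[:,2],m[:,1],-m[:,0]
    for z,r in((0,18.5),(36,18.5)):
        line([b+Z*z+r*(np.cos(a)*X+np.sin(a)*Y) for a in np.linspace(0,6.29,30)],(255,0,255))
    for s in(5,-5):
        line([b+X*s*.8+Y*i+Z*j for i,j in((10,36),(10,51),(1,60),(-1,60),(-10,51),(-10,36))],(0,255,0))
        line([b+X*s+Y*i+Z*j for i,j in((15,36),(15,82),(-15,82),(-15,36))],(0,255,255))
    A=np.array([538.2,-49.4,150]);d=np.array([-.9976,.07,0]);t=np.array([-.07,-.9976,0]);zz=np.array([0,0,1])
    line([A,A+60*d,A+64*d+8*zz],(0,0,255)); line([A,A+58*t],(255,0,0))
    line([A+15*zz+11.5*(np.cos(a)*d+np.sin(a)*t) for a in np.linspace(0,6.29,30)],(0,0,255))
    cv2.imwrite(f"pics/{name}.png",im)
if __name__=="__main__":
    overlay(sys.argv[1],tuple(map(int,sys.argv[2].split(","))),float(sys.argv[3]),len(sys.argv)<5)
E
python3 ov.py o1 270,150,350,215 9 old
```

```text
(no output)
```

View pics/o1.png

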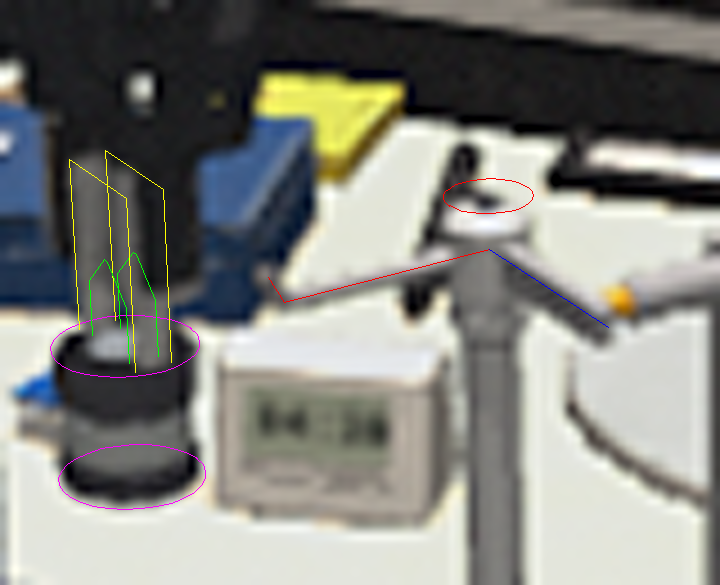

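```bash
python3 -m jog '[0,0,-0.3,-0.004,-0.007,-0.02,0.3,0,-0.2,0,0,0,0.5,-0.03,0,0,0,0,0.5,-0.03,0,0,0,0,0.5,-0.04,0,0,0,0,0.4,-0.03,0,0,0,0,0.2,-0.02,0,0,0,0,0,0,0,0,0,0,0,0,0,0,0,0,0,0,0,0,0,0]'
python3 st.py; python3 ov.py o2 270,150,350,215 9
```

```text
clock: 23.0
tool_pos: [462.2, -41.9, 234.1]
ee_rot: [0.024, 0.706, -0.024, 0.707]
force: [1.0, -0.3, -0.2]
opening: 29.3
TCP [462.2 -41.9 234.1] tilt [0.0011 0.0002] th 1.503 open 29.3 F [ 1.  -0.3 -0.2] M [-0.02  0.01  0.01] t 23.0
grasp d 76.3 eye d 76.3 lat(right+) -2.1 eye z 163.5 lat grasp -2.1
```

View pics/o2.png

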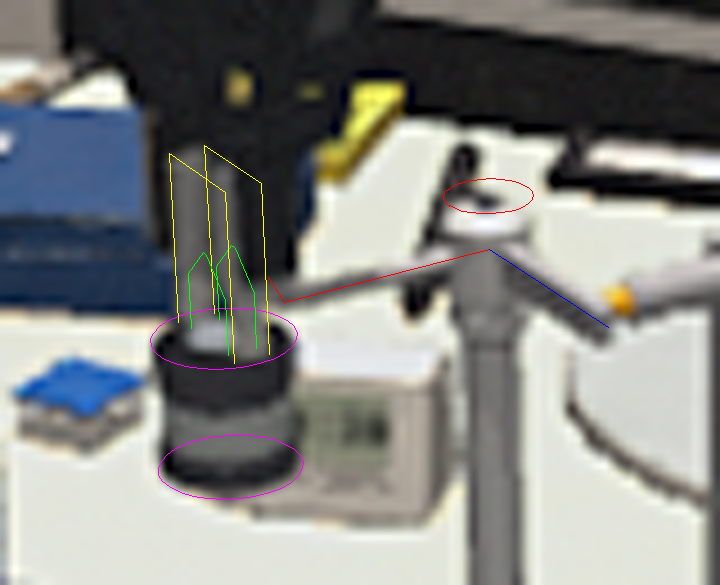

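```bash
python3 -m jog '[0,-0.2,0,0,0,0,0.1,-0.02,0,0,0,0,0.3,-0.02,0,0,0,0,0.3,-0.02,0,0,0,0,0.3,-0.02,0,0,0,0,0.3,-0.02,0,0,0,0,0.3,-0.02,0,0,0,0,0.2,-0.02,0,0,0,0,0,0,0,0,0,0,0,0,0,0,0,0]'
python3 st.py; python3 ov.py o3 270,150,350,215 9
```

```text
clock: 23.88
tool_pos: [482.0, -45.9, 234.2]
ee_rot: [0.024, 0.706, -0.024, 0.707]
force: [-0.6, -0.2, -0.5]
opening: 29.6
TCP [482.  -45.9 234.2] tilt [0.0017 0.0001] th 1.503 open 29.6 F [-0.6 -0.2 -0.5] M [ 0.01 -0.04  0.04] t 23.8833
grasp d 56.3 eye d 56.2 lat(right+) 0.4 eye z 163.6 lat grasp 0.4
```

View pics/o3.png

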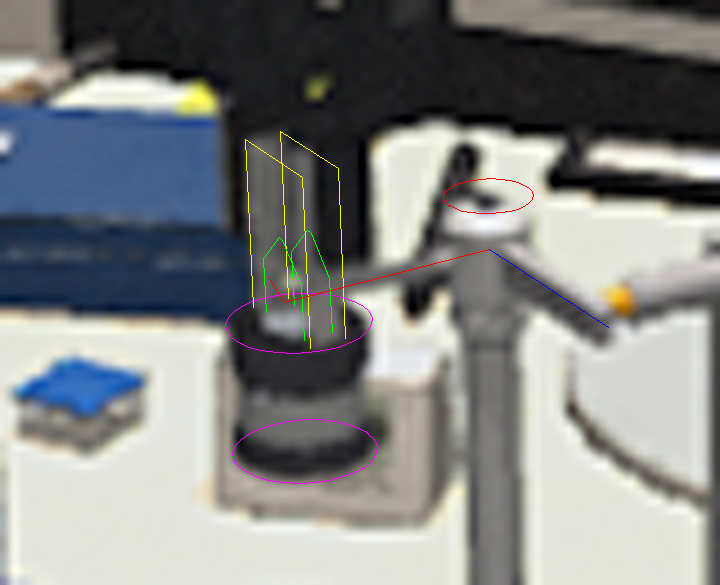

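```bash
python3 -m jog '[0.2,-0.01,0,0,0,0,0.3,-0.02,0,0,0,0,0.3,-0.02,0,0,0,0,0.3,-0.02,0,0,0,0,0.3,-0.02,0,0,0,0,0.3,-0.02,0,0,0,0,0.1,-0.01,0,0,0,0,0,0,0,0,0,0,0,0,0,0,0,0,0,0,0,0,0,0]'
python3 st.py; python3 ov.py o4 270,150,350,215 9
```

```text
clock: 24.77
tool_pos: [501.9, -47.1, 234.1]
ee_rot: [0.024, 0.706, -0.024, 0.707]
force: [-0.1, -0.2, -1.3]
opening: 29.4
TCP [501.9 -47.1 234.1] tilt [0.0015 0.0001] th 1.503 open 29.4 F [-0.1 -0.2 -1.3] M [-0.04 -0.02 -0.01] t 24.7667
grasp d 36.3 eye d 36.3 lat(right+) 0.3 eye z 163.5 lat grasp 0.3
```

View pics/o4.png

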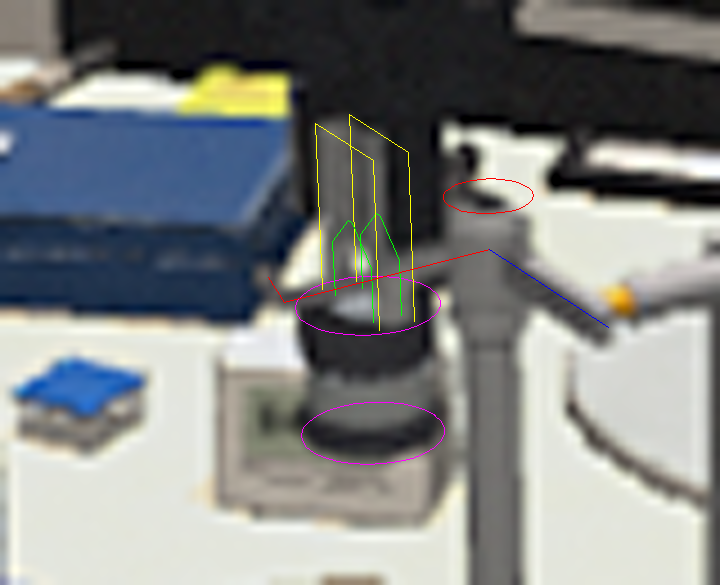

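```bash
python3 -m jog '[0,0,-0.15,0,0,0,0,-0.02,-0.2,0,0,0,0,0,-0.2,0,0,0,0,0,-0.2,0,0,0,0,0,-0.2,0,0,0,0,0,-0.1,0,0,0,0,0,0,0,0,0,0,0,0,0,0,0,0,0,0,0,0,0,0,0,0,0,0,0]'
python3 st.py; python3 avg.py; python3 ov.py o5 270,150,350,215 9
```

```text
clock: 25.65
tool_pos: [501.2, -47.3, 222.0]
ee_rot: [0.024, 0.706, -0.024, 0.707]
force: [0.2, 0.2, -1.0]
opening: 29.2
TCP [501.2 -47.3 222. ] tilt [0.0007 0.0002] th 1.503 open 29.2 F [ 0.2  0.2 -1. ] M [-0.03 -0.04  0.03] t 25.65
grasp d 37.0 eye d 37.0 lat(right+) 0.5 eye z 151.4 lat grasp 0.5
[501.21 -47.3  221.99] F [-0.04  0.3  -0.96] [0.45 0.44 0.29] M [-0.009 -0.003 -0.013] [0.025 0.021 0.034]
```

View pics/o5.png

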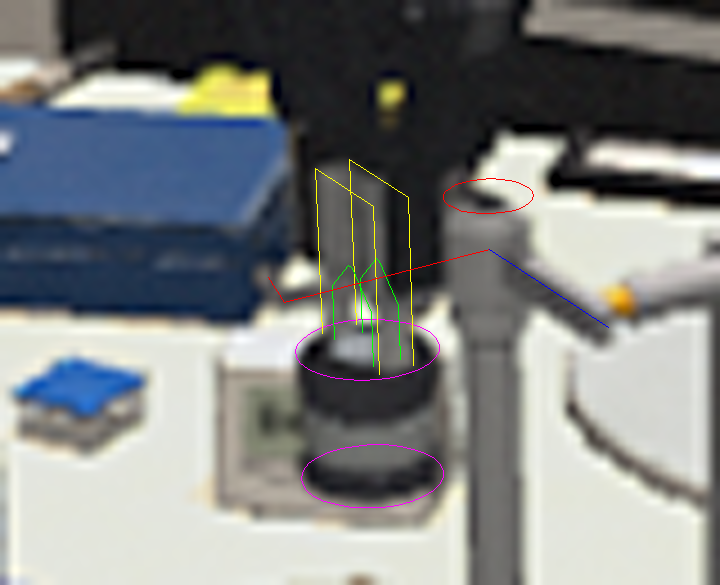

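```bash
python3 -m jog '[0,0,-0.04,0,0,0,0,0,-0.04,0,0,0,0,0,-0.04,0,0,0,0,0,0,0,0,0,0,0,0,0,0,0,0,0,0,0,0,0,0,0,0,0,0,0,0,0,0,0,0,0,0,0,0,0,0,0,0,0,0,0,0,0]'
python3 st.py; python3 avg.py
```

```text
clock: 26.83
tool_pos: [501.4, -47.1, 221.2]
ee_rot: [0.024, 0.706, -0.024, 0.707]
force: [-1.6, 0.1, 0.6]
opening: 29.6
TCP [501.4 -47.1 221.2] tilt [0.0013 0.0006] th 1.503 open 29.6 F [-1.6  0.1  0.6] M [ 0.03 -0.   -0.02] t 26.8333
grasp d 36.8 eye d 36.8 lat(right+) 0.3 eye z 150.6 lat grasp 0.3
[501.4  -47.12 221.22] F [-0.06  0.52 -0.27] [0.56 0.35 0.41] M [0.015 0.036 0.014] [0.035 0.024 0.017]
```

```bash
python3 -m jog '[0,0,0,0,0,0,0,0,0,0,0,0,0,0,0,0,0,0,0,0,0,0,0,0,0,0,0,0,0,0,0,0,0,0,0,0,0,0,0,0,0,0,0,0,0,0,0,0,0,0,0,0,0,0,0,0,0,0,0,0]' 0.6 20
python3 st.py
python3 - <<'E'
from h import *
snap("side","s21",(270,140,360,220),8)
E
```

```text
clock: 27.97
tool_pos: [502.0, -47.4, 222.0]
ee_rot: [0.024, 0.706, -0.024, 0.708]
force: [0.3, 0.5, 0.0]
opening: 51.0
TCP [502.  -47.4 222. ] tilt [ 0.0032 -0.0002] th 1.503 open 51.0 F [0.3 0.5 0. ] M [0.01 0.05 0.03] t 27.9667
grasp d 36.1 eye d 36.1 lat(right+) 0.6 eye z 151.4 lat grasp 0.6
```

View pics/s21.png

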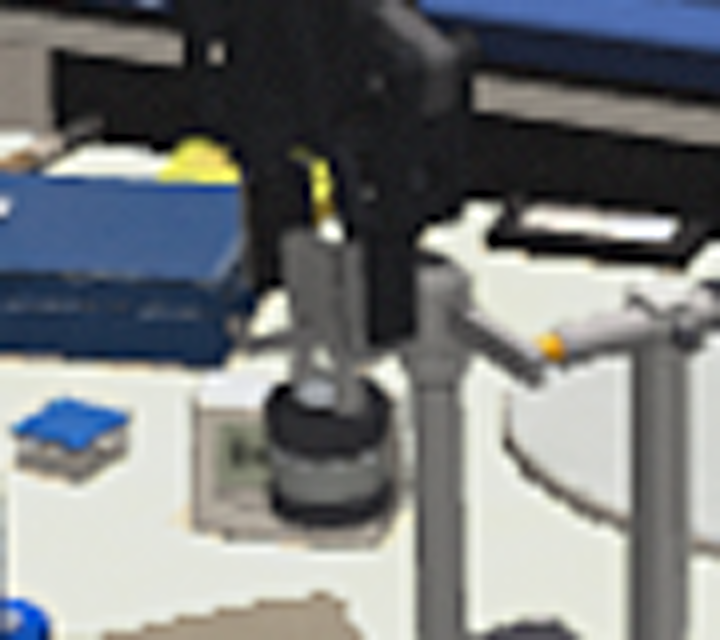

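```bash
python3 -m jog '[0,0,0.3,0,0,0,0,0,0.6,0,0,0,0,0,1,0,0,0,0,0,1.2,0,0,0,0,0,1.5,0,0,0,0,0,1.5,0,0,0,0,0,1.5,0,0,0,-1.5,1,0,0,0,0,-2,2,0,0,0,0,-2,2,0,0,0,0]'
python3 -m jog '[-1,3,0,0,0,0,-1,3,0,0,0,0,-1,3,0,0,0,0,-1,3,0,0,0,0,-1,3,0,0,0,0,0,2,0,0,0,0,0,0,0,0,0,0,0,0,0,0,0,0,0,0,0,0,0,0,0,0,0,0,0,0]'
python3 - <<'E'
from h import *
snap("side","s22",(270,140,360,220),8)
snap("top","t22",(280,160,360,240),7)
save(cv2.imread("raw_top.png"),"t22f");save(cv2.imread("raw_side.png"),"s22f")
E
```

```text
clock: 28.85
tool_pos: [448.5, 1.1, 312.5]
ee_rot: [0.025, 0.702, -0.027, 0.711]
force: [0.2, 0.8, 0.8]
opening: 50.9
clock: 29.68
tool_pos: [393.1, 179.3, 329.7]
ee_rot: [0.027, 0.694, -0.024, 0.719]
force: [0.6, -1.4, 0.3]
opening: 51.1
```

View pics/s22.png

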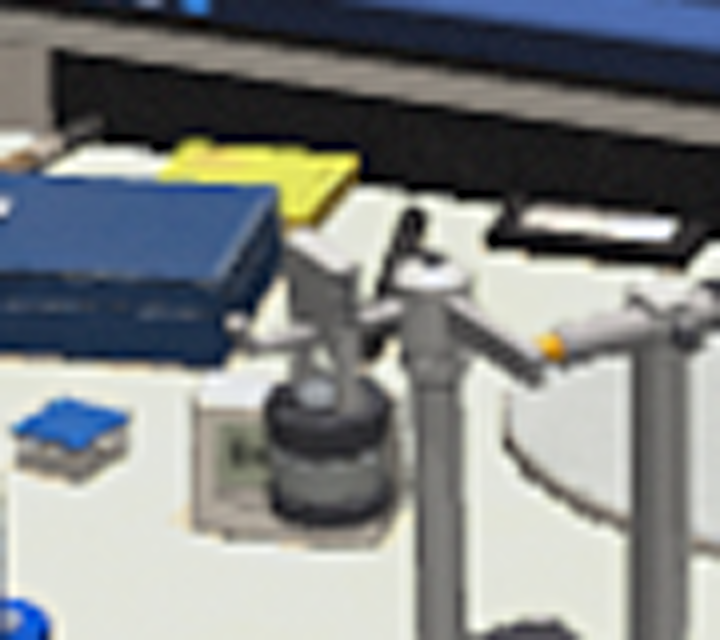

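View pics/t22.png

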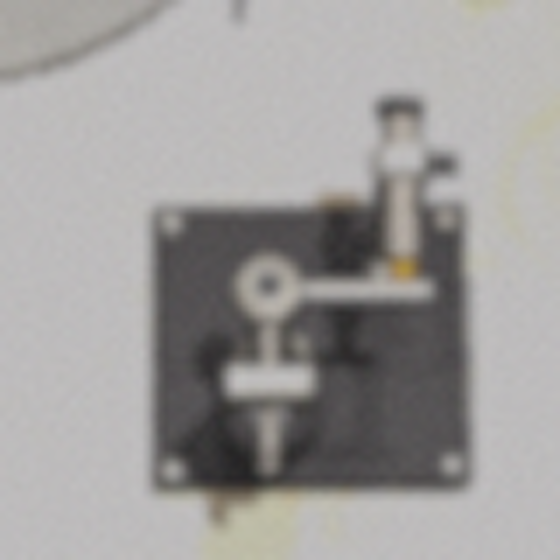

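View pics/t22f.png

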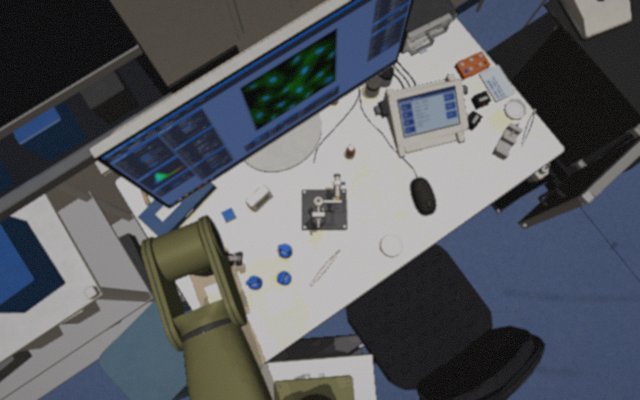

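Run:
```python
from h import *
a=cv2.imread("pics/s14.png",0).astype(np.float32)
acc=[]
for i in range(3):
    im=imaging.read_camera("side")[:,:,::-1].copy()
    acc.append(cv2.resize(im[140:220,280:380],None,fx=8,fy=8,interpolation=cv2.INTER_CUBIC))
b=cv2.cvtColor(np.mean(acc,0).clip(0,255).astype(np.uint8),cv2.COLOR_BGR2GRAY).astype(np.float32)
def ecc(n,x0,y0,x1,y1):
    w=np.eye(2,3,dtype=np.float32)
    try:
        c,w=cv2.findTransformECC(a[y0:y1,x0:x1],b[y0:y1,x0:x1],w,cv2.MOTION_TRANSLATION,(3,200,1e-6),None,5)
        print(n,"shift raw px",(w[:,2]/8).round(3),"cc",round(c,4))
    except Exception as e: print(n,e)
ecc("tail",395,300,455,395);ecc("tailtip",420,330,466,395);ecc("gold",440,325,500,370);ecc("stop col",540,360,620,600);ecc("hub",320,250,400,350);ecc("sleeve",490,290,600,350)
print(proj("side",[[538.2-4,-107,150]])-proj("side",[[538.2-5,-107,150]]))
print(get_obs()["clock"])
```

```text
tail shift raw px [ 0.004 -0.001] cc 0.9999
tailtip shift raw px [ 0.001 -0.   ] cc 0.9998
gold shift raw px [-0.002 -0.002] cc 0.9998
stop col shift raw px [ 0.003 -0.002] cc 0.9999
hub shift raw px [0.002 0.002] cc 0.9998
sleeve shift raw px [0.001 0.   ] cc 0.9999
[[ 0.36395012 -0.11303655]]
29.9333
```

```bash
python3 -c "
from rig import ctrl,get_obs
o=get_obs();print(o['clock'],max(map(abs,o['joint_vel'])))
print(ctrl.close_job())"
```

```text
29.9333 0.0037690131944186586
the job is handed in; nothing more can be done
None
```

The loupe is hanging on the swivel hook, the hook is leaning on the sprung stop, and I handed the job in at 29.9 s with the arm clear. No verdict was reported.

**Turning the hook:** I pushed the tail counter-clockwise with the closed fingers until I felt the plunger. I then pressed to an estimated 2.5–3 N on the stop and backed off. That figure comes from the wrist force and moment, not from a direct measurement. The largest push at the finger in any reading was about 7 N. The picture taken after I let go shows the tail touching the plunger.

**Hanging the loupe:** I picked up the grey loupe by its tab, slid it over the peg from the front and lowered it until I felt light contact, about 0.7 N. I then let go and moved away.

**Last checks:**
- The pictures show the loupe hanging upright in the middle of the peg, between the hub and the upturned end.
- The tail and plunger moved less than 0.01 pixel (about 0.03 mm) between letting go of the hook and the end, so the pressure on the stop should be unchanged.
- The bystanders look unmoved, but I judged that by eye and did not measure it.

**One disagreement:** the hub's top sat about 2 pixels off my model in the side view, while the peg and tail matched. I worked from the peg and tail.

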